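# Move the spare nuts from the lever arch rings to the snap-lid tub

### The job

Gather all the white plastic nuts, both those kept on the rings of the old lever arch file and any lying loose on the tiles, into the clear tub: lift the file's lever so that the rings spring open, put every nut in the tub, then shut the tub's lid and press it until it snaps home, and press the lever right down again so that the rings are closed. The flat steel strap stays on the ring posts, and the scrub brush, pot lid, enamel cup and pipe clip are to be left where they are.

Things in the scene. Friction and masses are not known exactly. Their poses are not given: they have to be found in the camera images.
- holder: Lever arch mechanism on a grey file board, fixed on the tile shelf. Board 120 (local x) x 244 (y) x 5 mm; origin at the centre of its underside, 40 mm above the work surface. Plate top 7 mm above the origin. Two 5 mm posts at x = -22, y = -85 and -5 mm, tips 56 mm high. Two wire arches turn on a shaft along y at x = +38, 11 mm high; shut, their cross wires run 59 mm high to the post tips.
- post_a (a point): Tip of the post at local y = -85 mm of the file board (the one farther from the lever), 56 mm above the board's underside.
- post_b (a point): Tip of the post at local y = -5 mm of the file board (the one nearer the lever), 56 mm above the board's underside.
- lever (a joint): Angle of the file's lever, rad: 0 = right down, rings shut; 1.2 = fully up, rings open. Over-centre: about 2 N at the thumb pad starts it, and past about 0.25 the spring throws it up; pressing it down takes 4 to 7 N at the pad square to the lever (more straight down while it stands high), and only below about 0.15 does it stay down by itself; let go higher up, it springs up again.
- arches (a joint): Angle of the two wire arches, rad, driven by the lever: 0 = shut on the post tips; about 1.2 = sprung open, swung away to the board's local +x, leaving the posts free from above.
- lever_pad (a point): Centre of the black thumb pad at the lever's end: 16 mm wide (local x), 26 mm long, 9 mm thick. With the lever down it is at local x = +26, y = +102 mm, 30 mm above the board's underside (21 mm clear under it), free on both sides to be pinched across its width from above. It moves with the lever on an arc of 67 mm radius.
- lever_hinge (a point): Point on the lever's hinge axis, which runs along the file board's local x; at local x = +26, y = +36 mm, 39.5 mm high, between two steel cheeks 44 mm high. The lever lies from it to local +y, and its end rises as the joint grows.
- strap_c (a point): Centre of a flat dark steel strap, 30 x 120 x 3 mm (length along its y), with two holes 80 mm apart through which both posts pass; it lies on the mechanism's plate beneath the nuts and stays there.
- tub: Clear plastic tub fixed on the tile shelf, open on top: outside 150 mm (local x) by 200 mm (local y) by 60 mm high, walls and floor 3 mm. Origin at the centre of its underside, z up, 40 mm above the work surface; its front is local -x.
- lid (a joint): Angle of the tub's clear flip-top lid, rad: 0 = shut and snapped, 1.57 = upright, 1.9 = stop, leaning back behind the tub. Stiff, damped hinge: past upright it leans back to the stop; pushed below about 1.45 it sinks shut by itself within about 3 s and then rests ajar at about 0.06 on its snap bead; 5 to 10 N pressed down on its front edge snaps it to 0.
- lid_hinge (a point): Middle of the lid's hinge line, at the tub's local x = +78 mm, 61 mm above its underside; the line runs along the tub's local y.
- lid_front (a point): Middle of the lid's free (front) edge on its outer face, 157 mm from the hinge line; a thumb tab reaches 19 mm farther. Shut, it is 65 mm above the tub's underside at local x = -79 mm. The lid panel is 206 mm wide (tub's y) and 3 mm thick.
- brush: Red scrub brush, bristles down, 150 x 55 x 63 mm, origin at the centre of its underside. Leave alone.
- cup: White enamel cup standing upside down, 84 mm wide, 77 mm high, handle to its +y; origin at the centre of its underside. Leave alone.
- pot_lid: Aluminium pot lid lying flat, 144 mm across, with a black knob, 40 mm high in all; origin at the centre of its underside. Leave alone.
- clip: Steel omega pipe clip standing on its two feet, 22 x 86 x 25 mm (length along its y), origin at the centre of its underside. Leave alone.
- nut1_c (a point): Centre (half-way up) of a white plastic hexagonal back nut, 40 mm across flats, 18 mm high, 23 mm bore, 22 g, at first kept on post a, at the bottom, resting on the strap. Its z is the bore's axis; flats face its x axis and every 60 degrees from it.
- nut2_c (a point): Centre (half-way up) of a white plastic hexagonal back nut, 40 mm across flats, 18 mm high, 23 mm bore, 22 g, at first kept on post a, on top of nut1. Its z is the bore's axis; flats face its x axis and every 60 degrees from it. May be absent.
- nut3_c (a point): Centre (half-way up) of a white plastic hexagonal back nut, 40 mm across flats, 18 mm high, 23 mm bore, 22 g, at first kept on post b, at the bottom, resting on the strap. Its z is the bore's axis; flats face its x axis and every 60 degrees from it.
- nut4_c (a point): Centre (half-way up) of a white plastic hexagonal back nut, 40 mm across flats, 18 mm high, 23 mm bore, 22 g, at first kept on post b, on top of nut3. Its z is the bore's axis; flats face its x axis and every 60 degrees from it. May be absent.
- nut5_c (a point): Centre (half-way up) of a white plastic hexagonal back nut, 40 mm across flats, 18 mm high, 23 mm bore, 22 g, at first lying loose on the tiles. Its z is the bore's axis; flats face its x axis and every 60 degrees from it. May be absent.
- nut6_c (a point): Centre (half-way up) of a white plastic hexagonal back nut, 40 mm across flats, 18 mm high, 23 mm bore, 22 g, at first lying loose on the tiles. Its z is the bore's axis; flats face its x axis and every 60 degrees from it. May be absent.

How it is judged:
By the outcome, as a careful person would: the job done as asked, in the order asked, and still so for the second after the job is handed in, with the robot touching nothing.
Of nut2, nut4, nut5, nut6 only 2 to 4 are there at a start; the rules pass over those that are not, and their reading is None.
At some moment in a run one of nut5, nut6 may be knocked a few centimetres aside while the robot is not near it.
Once in a run the grip may slacken for a moment while it holds something.
It also fails if it takes over 210 s, if anything falls off the work surface, if the arm or the gripper's body presses on something with over 40 N, if the wrist force passes 120 N, or if a joint passes its speed limit or range.

### The arm

A 6-joint arm with a two-finger parallel gripper is mounted at the origin on the work surface. World frame = base frame: x ahead of the robot, y to its left, z up, the work surface at z = 0. Lengths are in mm, angles in rad, forces in N, time in s.
With the tool pointing down it reaches from about 275 to 1000 mm from the base axis. Payload 8.4 kg.
Tool frame: the origin (TCP) lies at the very end of the fingers, on their centre line; the grasp point (between the pads) lies 19 mm behind it; z points along the fingers, x is the direction in which the jaws open and shut, and the axes are right-handed (so a half turn about z gives the same grasp; the last joint's range is limited). The gripper opens to 85 mm and grips with 20 to 120 N. Pads are 22 mm wide; open, the fingers measure 114 mm over their backs; the gripper's body (76 mm by 85 mm) begins 54 mm behind the grasp point. The pads swing forward as they close: fully open they stand 13 mm farther back than shut.
Start: joints at [-1.151, 0.353, 1.633, -0, 1.155, -0.002], TCP at [255.876, -570.224, 231.281] pointing down, gripper open.
Joint ranges: [-2.63, 2.63], [-0.92, 2.1], [0.06, 2.66], [-1.3, 4.44], [0, 2.69], [-3.02, 3.02]. Speed limits (rad/s): [2.22, 2.22, 2.79, 3.14, 3.14, 3.14].

### API

Orientations are given as [roll, pitch, yaw] about the fixed x, y, z axes, in that order (R = Rz(yaw) Ry(pitch) Rx(roll)).
In Python, from rig import r gives the robot as it stands. The module is installed in compiled form; this text tells all that it offers.
- The arm moves only by the tool apply_moves, never from a script. Its argument "targets" is a list that holds one entry, the list of rows, each a list of 7 numbers: the gripper's target within -1 to 1 (fully open at 1, half-way at 0, shut at -1), then the shift along the tool's x, y, z in cm, then the turn, a rotation vector about the tool's x, y, z in degrees. A call has 1 to 8 rows; each row is the pose to reach, as a shift and turn from the pose measured when the call began, along the tool's axes at that moment; what a row does not reach only later rows make up. A row lasts 1/10 s, in which the tool goes at most 50 mm and 8.59 degrees, less where a joint would pass 70% of its speed; a pose out of reach is approached as far as the arm can. A call with a gripper value outside its range is refused whole. The fingers move at their own pace and stop on an object; "newtons" is the grip in N (left out, the last holds). Time passes only in rows, so rows that repeat a pose let the fingers close. It gives the time, the measured TCP pose, the force and the opening at its end, in the units of the state.
- r.sense(): the state, without advancing time (a new reading comes with each control period).
- r.grab_frame(name): name is "scene" or "side" or "wrist"; returns a dict with "pixels" (384x512x3 uint8, red, green, blue), "fov_y" (degrees; the focal length in pixels is half the picture's height over the tangent of half this angle, whatever the lens; pixels are square), "cx", "cy" (the principal point, pixels), "R" (3x3) and "t" (3): a world point X has camera coordinates R X + t; the wrist camera has in their place "mount" (4x4, takes a point from camera to tool coordinates, whose origin is the TCP and whose axes are the tool frame's). Camera axes: x right, y down, z forward; pixel columns grow to the right and rows downward; lengths in mm; the calibration is good to about 2 mm. The wrist camera is an equidistant fisheye: a pixel r from the principal point sees the ray r / f radians off the axis. A picture is of the moment at which its call begins: read the wrist's pose just before it. There is no depth.
- r.sign_off(): hands the job in, once; it reports no verdict.
The state is a dict: "clock": time; "qpos": joint angles; "qvel": joint speeds; "joint_efforts": joint torques, N m; "eef_pos": TCP position; "tcp_rot": TCP orientation; "contact_force": force on the tool from outside, world axes, zero at the start; "wrist_torque": the same for the moment, N m; "opening": opening from 0.0 (shut) to 1.0 (fully open).
Only numpy, scipy, OpenCV 4.12 (cv2) and the standard library are available. Lean on these libraries where they do the work, as an engineer would, in place of code of your own. Each camera call takes 0.05 s, during which the arm holds its last target. There are 200 camera calls.

## Working session

There is one attempt and no reset: what is moved stays moved. The work goes in short steps, Python scripts to look and compute and a tool call to move; the robot and the scene stay as the last step left them, time stands still between calls to the robot, and variables do not carry over. Pictures are saved under pics/ and viewed, about 12 in all and at most 16, crops included, and the job is handed in when it is done.

Besides the shell and the picture viewer there is one more tool, called after ">>>" as name(argument=value, ...) on one line, values as JSON. apply_moves: Moves the arm, as the interface text tells. Its arguments: {"type":"object","properties":{"targets":{"type":"array"},"newtons":{"type":"number"}},"required":["targets"]}

```bash
mkdir -p pics && cat > h.py <<'E'
import numpy as np, cv2
from rig import r
from scipy.spatial.transform import Rotation as Ro
def snap(n,fn=None):
    s=r.sense(); f=r.grab_frame(n)
    f['s']=s
    if fn: cv2.imwrite('pics/'+fn,f['pixels'][:,:,::-1])
    return f
def ray(f,u,v):
    F=f['pixels'].shape[0]/2/np.tan(np.radians(f['fov_y'])/2)
    x=(u-f['cx']);y=(v-f['cy'])
    if 'R' in f:
        R=np.array(f['R']);t=np.array(f['t'])
        d=R.T@np.array([x/F,y/F,1]); return -R.T@t, d/np.linalg.norm(d)
    rr=np.hypot(x,y); th=rr/F
    d=np.array([np.sin(th)*x/max(rr,1e-9),np.sin(th)*y/max(rr,1e-9),np.cos(th)])
    M=np.array(f['mount']); s=f['s']
    Rt=Ro.from_euler('xyz',s['tcp_rot']).as_matrix()
    return Rt@M[:3,3]+np.array(s['eef_pos']), Rt@M[:3,:3]@d
def onz(f,u,v,z):
    o,d=ray(f,u,v); return o+d*(z-o[2])/d[2]
def proj(f,X):
    F=f['pixels'].shape[0]/2/np.tan(np.radians(f['fov_y'])/2)
    X=np.array(X,float)
    if 'R' in f:
        c=np.array(f['R'])@X+np.array(f['t']); return f['cx']+F*c[0]/c[2],f['cy']+F*c[1]/c[2]
    s=f['s'];Rt=Ro.from_euler('xyz',s['tcp_rot']).as_matrix();M=np.array(f['mount'])
    c=M[:3,:3].T@(Rt.T@(X-np.array(s['eef_pos']))-M[:3,3])
    rr=np.hypot(c[0],c[1]);th=np.arctan2(rr,c[2]);return f['cx']+F*th*c[0]/rr,f['cy']+F*th*c[1]/rr
E
python3 - <<'E'
from h import *
for n in ['scene','side','wrist']:
    f=snap(n,n+'0.png'); print(n,f['fov_y'],f['cx'],f['cy'],[np.round(f[k],3).tolist() for k in('R','t','mount') if k in f])
print(r.sense())
E
```

```text
scene 46.1677495738765 255.7279144531424 188.08495703438413 [[[0.702, 0.712, 0.017], [0.581, -0.559, -0.591], [-0.411, 0.425, -0.806]], [-409.217, -238.267, 1542.023]]
side 45.486123891908534 266.1436665749706 190.12551779603535 [[[-0.914, -0.406, -0.01], [-0.244, 0.567, -0.787], [0.325, -0.716, -0.617]], [509.957, 231.862, 1058.527]]
wrist 65.70646984690485 257.98552868826505 191.17803521495756 [[[1.0, 0.001, -0.001, -0.145], [-0.001, 0.952, 0.307, -78.739], [0.002, -0.307, 0.952, -142.829], [0.0, 0.0, 0.0, 1.0]]]
{'clock': 0.15, 'qpos': array([-1.15143364e+00,  3.53520477e-01,  1.63396115e+00, -1.73605801e-05,
        1.15519245e+00, -2.38950640e-03]), 'qvel': array([-0.00060571, -0.00458808, -0.00236967, -0.00239215, -0.00059037,
        0.0006583 ]), 'joint_efforts': array([-8.65279458e-05, -6.05637145e+01, -3.42337489e+01,  2.03385758e-05,
        6.17495898e-03,  1.75763932e-05]), 'eef_pos': array([ 255.70330516, -569.90173374,  230.71543383]), 'tcp_rot': array([ 3.14157936e+00,  1.08145914e-03, -1.14903712e+00]), 'contact_force': array([0.11236992, 0.06813317, 0.21929662]), 'wrist_torque': array([-0.0398934 ,  0.01471056,  0.01375994]), 'opening': 0.9970062509901344}
```

View pics/scene0.png

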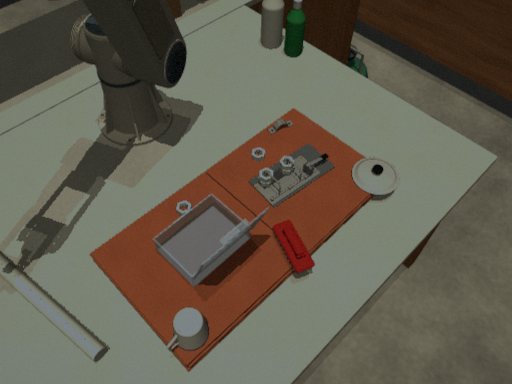

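View pics/side0.png

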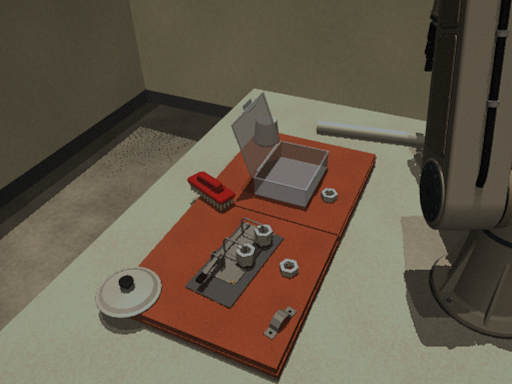

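The scene picture shows the file at about (290,175), posts with nuts at (266,178) and (287,163), loose nuts at (258,154) and (184,207), and the tub at (205,240) with its lid leaning back. The side view agrees. I'll enlarge both views.

```bash
python3 - <<'E'
from h import *
a=cv2.imread('pics/scene0.png');b=cv2.imread('pics/side0.png')
A=cv2.resize(a[110:215,230:345],None,fx=5,fy=5,interpolation=cv2.INTER_CUBIC)[:,:400*1+175]
B=cv2.resize(b[205:315,180:300],None,fx=5,fy=5,interpolation=cv2.INTER_CUBIC)
im=np.zeros((550,1175,3),np.uint8);im[:525,:575]=A;im[:550,575:]=B
im=cv2.convertScaleAbs(im,alpha=1.5);cv2.imwrite('pics/c1.png',cv2.resize(im,None,fx=.68,fy=.68,interpolation=cv2.INTER_AREA))
for n in('scene','side'):
  p=cv2.imread(f'pics/{n}0.png');hsv=cv2.cvtColor(p,cv2.COLOR_BGR2HSV)
  f=r.grab_frame(n)
  # orange tile convex hull
  m=((hsv[...,0]<12)&(hsv[...,1]>150)&(hsv[...,2]>60)).astype(np.uint8)
  c=max(cv2.findContours(m,0,2)[0],key=cv2.contourArea);h=cv2.approxPolyDP(cv2.convexHull(c),6,True)[:,0]
  print(n,[(q.tolist(),onz(f,*q,40).round().tolist()[:2]) for q in h])
  for uv in ([(258,154),(184,207)] if n=='scene' else [(289,267),(329,195)]): print(uv,onz(f,*uv,52).round(1))
E
```

```text
scene [([294, 109], [368.0, 393.0]), ([363, 157], [661.0, 392.0]), ([369, 199], [771.0, 277.0]), ([312, 266], [797.0, -5.0]), ([188, 370], [772.0, -403.0]), ([91, 253], [364.0, -397.0])]
(258, 154) [432.6 156.8  52. ]
(184, 207) [ 427.7 -131.7   52. ]
side [([373, 154], [367.0, -395.0]), ([277, 375], [354.0, 408.0]), ([141, 320], [662.0, 409.0]), ([139, 265], [759.0, 283.0]), ([189, 177], [835.0, -63.0]), ([279, 134], [684.0, -391.0])]
(289, 267) [429.4 159.1  52. ]
(329, 195) [ 426.3 -129.9   52. ]
```

View pics/c1.png

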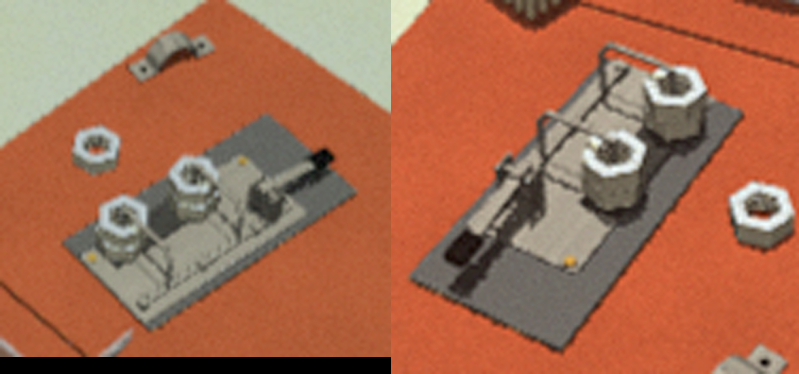

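All six nuts are there: two on each post (tall double stacks, both views) and two loose. Next come the board and tub poses from corners.

```bash
python3 - <<'E'
from h import *
a=r.grab_frame('scene');b=r.grab_frame('side')
print('board scene',[onz(a,*q,45).round(1)[:2].tolist() for q in [(307.9,143.8),(334.4,165.9),(274.1,206.5),(248.5,181.5)]])
print('board side',[onz(b,*q,45).round(1)[:2].tolist() for q in [(185.9,286.8),(229.7,307.9),(283.5,237.9)]])
# refine by gray mask in the region: tub crop
A=cv2.imread('pics/scene0.png')[185:290,145:275];B=cv2.imread('pics/side0.png')[85:215,225:350]
A=cv2.resize(A,None,fx=3,fy=3,interpolation=cv2.INTER_CUBIC);B=cv2.resize(B,None,fx=3,fy=3,interpolation=cv2.INTER_CUBIC)
im=np.zeros((390,765,3),np.uint8);im[:315,:390]=A;im[:,390:]=B
cv2.imwrite('pics/c2.png',cv2.convertScaleAbs(im,alpha=1.5))
E
```

```text
board scene [[507.6, 305.3], [623.6, 296.1], [599.6, 56.0], [485.0, 65.5]]
board side [[620.0, 298.8], [504.1, 310.8], [479.8, 68.9]]
```

View pics/c2.png

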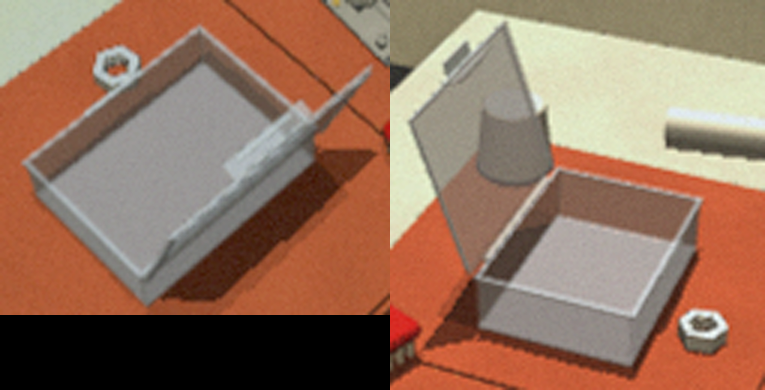

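The tub rim corners are clear in both views: in the scene crop, left (28,162), top (199,29) and bottom (148,277).

```bash
cat >> h.py <<'E'
def to(x,y,z,yaw=None):
    """shift cm in tool axes, and turn (rotvec deg) for a tool-down pose with given yaw (rad)"""
    s=r.sense();Rt=Ro.from_euler('xyz',s['tcp_rot'])
    d=Rt.inv().apply(np.array([x,y,z])-s['eef_pos'])/10
    w=np.zeros(3) if yaw is None else (Rt.inv()*Ro.from_euler('xyz',[np.pi,0,yaw])).as_rotvec(degrees=True)
    print((x,y,z),'->',d.round(2).tolist(),w.round(1).tolist())
def st():
    s=r.sense();print('t',round(s['clock'],1),np.round(s['eef_pos'],1),np.round(s['tcp_rot'],3),'F',np.round(s['contact_force'],1),'op',round(s['opening'],3),'q',np.round(s['qpos'],2))
E
python3 - <<'E'
from h import *
a=r.grab_frame('scene');b=r.grab_frame('side')
print([onz(a,*q,100).round(1)[:2].tolist() for q in [(154.3,239),(211.3,194.7),(194.3,277.3)]])
print([onz(b,*q,100).round(1)[:2].tolist() for q in [(328.3,151),(306.7,190),(255,177.3),(280.7,141.7)]])
to(540,165,230,-.094)
E
```

```text
[[480.4, -265.2], [476.6, -68.8], [632.8, -260.3]]
[[476.5, -267.7], [471.2, -68.2], [619.3, -65.5], [624.5, -260.1]]
(540, 165, 230) -> [-55.45, -56.02, 0.13] [-0.0, 0.0, -60.4]
```

>>> apply_moves(targets=[[[1,-55.4,-56,0,0,0,-60],[1,-55.4,-56,0,0,0,-60],[1,-55.4,-56,0,0,0,-60],[1,-55.4,-56,0,0,0,-60],[1,-55.4,-56,0,0,0,-60],[1,-55.4,-56,0,0,0,-60],[1,-55.4,-56,0,0,0,-60],[1,-55.4,-56,0,0,0,-60]]])

```text
clock: 1.25
eef_pos: [400.5, -195.3, 231.6]
tcp_rot: [3.141, -0.001, -0.097]
contact_force: [0.9, 0.1, -0.4]
opening: 1.0
```

```bash
python3 -c "
from h import *
st();to(540,165,230,-.094)"
```

```text
t 1.2 [ 400.5 -195.3  231.6] [ 3.141e+00 -1.000e-03 -9.700e-02] F [ 0.9  0.1 -0.4] op 1.0 q [-0.46  0.07  2.    0.    1.07 -0.36]
(540, 165, 230) -> [10.4, -37.21, 0.16] [0.0, -0.0, -0.2]
```

>>> apply_moves(targets=[[[1,10.4,-37.2,0,0,0,0],[1,10.4,-37.2,0,0,0,0],[1,10.4,-37.2,0,0,0,0],[1,10.4,-37.2,0,0,0,0],[1,10.4,-37.2,0,0,0,0],[1,10.4,-37.2,0,0,0,0],[1,10.4,-37.2,0,0,0,0],[1,10.4,-37.2,0,0,0,0]]])

```text
clock: 2.05
eef_pos: [540.7, 167.8, 231.8]
tcp_rot: [-3.141, -0.002, -0.096]
contact_force: [0.2, -0.7, 0.5]
opening: 0.998
```

```bash
python3 -c "
from h import *
st();f=snap('wrist')
im=f['pixels'][:,:,::-1].copy()
for p in [(587.5,281,74.5),(522,99.5,96),(529.6,179,96)]:
    u,v=proj(f,p);print(p,u,v);cv2.circle(im,(int(u),int(v)),2,(0,255,0),-1)
cv2.imwrite('pics/w1.png',cv2.resize(im,(768,576)))"
```

```text
t 2.0 [540.7 167.8 231.8] [-3.141e+00 -2.000e-03 -9.600e-02] F [ 0.2 -0.7  0.5] op 0.998 q [ 0.3   0.26  1.76 -0.    1.12  0.39]
(587.5, 281, 74.5) 293.9978072915518 61.81984976415794
(522, 99.5, 96) 246.3659485321251 244.5773964831613
(529.6, 179, 96) 245.27974646328516 170.84891542982885
```

View pics/w1.png

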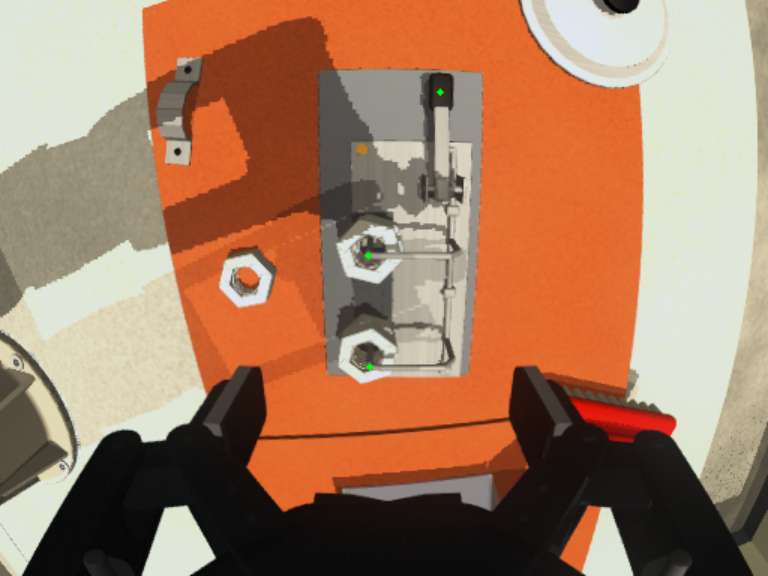

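The projected pad and post tips land on the real ones, with the pad at (441,92), post b at (368,255) and post a at (367,364). Next I'll go to the thumb pad.

>>> apply_moves(targets=[[[0,3.6,-11.7,6,0,0,0],[0,3.6,-11.7,6,0,0,0],[0,3.6,-11.7,8,0,0,0],[0,3.6,-11.7,13,0,0,0],[0,3.6,-11.7,17.8,0,0,0],[0,3.6,-11.7,17.8,0,0,0],[0,3.6,-11.7,17.8,0,0,0],[0,3.6,-11.7,17.8,0,0,0]]])

```text
clock: 2.9
eef_pos: [592.2, 286.0, 57.4]
tcp_rot: [-3.136, -0.007, -0.095]
contact_force: [-0.3, -0.2, 1.1]
opening: 0.501
```

>>> apply_moves(targets=[[[-1,0,0,0,0,0,0],[-1,0,0,0,0,0,0],[-1,0,0,0,0,0,0],[-1,0,0,0,0,0,0],[-1,0,0,0,0,0,0],[-1,0,0,0,0,0,0]]], newtons=30)

```text
clock: 3.5
eef_pos: [589.7, 286.8, 60.3]
tcp_rot: [-3.135, -0.003, -0.096]
contact_force: [-16.6, 3.7, 15.6]
opening: 0.18
```

```bash
python3 -c "
from h import *
st()"
```

```text
t 3.5 [589.7 286.8  60.3] [-3.135e+00 -3.000e-03 -9.600e-02] F [-16.6   3.7  15.6] op 0.18 q [0.45 0.59 1.69 0.01 0.86 0.54]
```

>>> apply_moves(targets=[[[-1,0,0,-0.8,0,0,0],[-1,0,0.1,-1.6,0,0,0],[-1,0,0.4,-2.4,0,0,0],[-1,0,0.7,-3.2,0,0,0],[-1,0,0.8,-3.5,0,0,0],[0.3,0,0.8,-3.5,0,0,0],[0.5,0,0.8,-3.5,0,0,0],[0.5,0,0.8,-3.5,0,0,0]]])

```text
clock: 4.3
eef_pos: [589.9, 278.8, 96.2]
tcp_rot: [-3.134, -0.005, -0.097]
contact_force: [-0.0, 0.4, 0.2]
opening: 0.683
```

>>> apply_moves(targets=[[[0.5,0,-3,-5,0,0,0],[0.5,-2,-3,-12,0,0,0],[0.5,-5,6,-14,0,0,0],[0.5,-5,10,-14,0,0,0],[0.5,-5,10,-14,0,0,0],[0.5,-5,10,-14,0,0,0],[0.5,-5,10,-14,0,0,0],[0.5,-5,10,-14,0,0,0]]])

```text
clock: 5.1
eef_pos: [530.2, 183.7, 235.3]
tcp_rot: [-3.134, -0.006, -0.097]
contact_force: [0.5, 0.6, -0.2]
opening: 0.749
```

```bash
python3 -c "
from h import *
st();f=snap('wrist','w2.png')
im=f['pixels'][:,:,::-1].copy()
for p in [(522,99.5,96),(529.6,179,96),(432,157,58)]:
    u,v=proj(f,p);print(p,u,v)
cv2.imwrite('pics/w2b.png',cv2.resize(im,(768,576)))"
```

```text
t 5.1 [530.2 183.7 235.3] [-3.134 -0.006 -0.097] F [ 0.5  0.6 -0.2] op 0.749 q [0.33 0.25 1.77 0.01 1.11 0.42]
(522, 99.5, 96) 257.2683613008074 256.15521014158276
(529.6, 179, 96) 257.1433365215363 185.57887529284616
(432, 157, 58) 176.05677705491212 202.3533680317376
```

View pics/w2b.png

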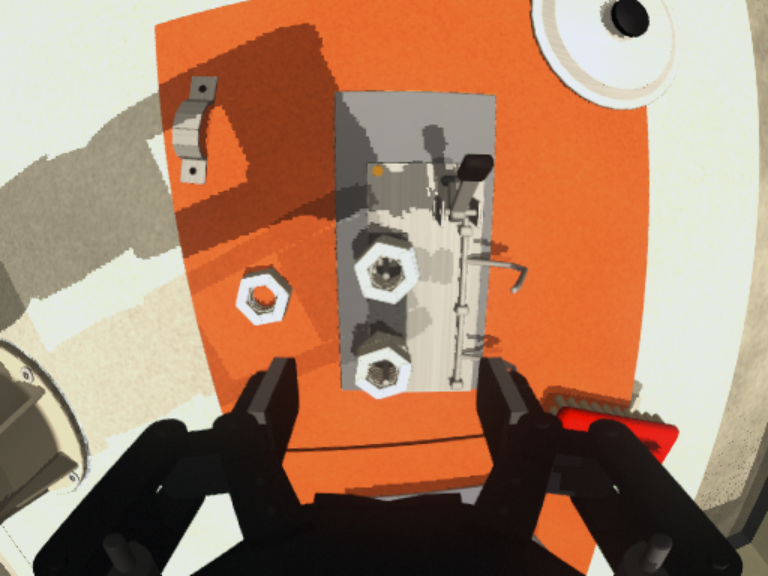

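The lever is up at (475,168) and the rings are open. The nut tops are clear at (386,270), (383,370) and (263,297). Next I'll measure the nut centres and flats.

```bash
cat >> h.py <<'E'
def nuts(f,guess,R=30):
    """guess: list of (x,y,ztop); white top face -> centre, flat yaw (rad, mod 60deg)"""
    g=f['pixels'].astype(int);out=[]
    hsv=cv2.cvtColor(f['pixels'],cv2.COLOR_RGB2HSV)
    m=((hsv[...,2]>200)&(hsv[...,1]<50)).astype(np.uint8)
    for x,y,z in guess:
        # rectify the patch at height z, 0.5 mm/px
        N=int(4*R);gx,gy=np.meshgrid(np.arange(N)*.5-R,np.arange(N)*.5-R)
        uv=np.array([proj(f,(x+a,y+b,z)) for a,b in zip(gx.ravel(),gy.ravel())],np.float32).reshape(N,N,2)
        p=cv2.remap(m*255,uv[...,0],uv[...,1],cv2.INTER_LINEAR)
        p=(p>127).astype(np.uint8)
        cs=cv2.findContours(p,cv2.RETR_EXTERNAL,cv2.CHAIN_APPROX_NONE)[0]
        c=max(cs,key=cv2.contourArea);h=cv2.convexHull(c)
        M=cv2.moments(h);cx,cy=M['m10']/M['m00'],M['m01']/M['m00']
        q=np.zeros_like(p);cv2.fillPoly(q,[h],1);yy,xx=np.nonzero(q)
        dz=(xx-cx)+1j*(yy-cy);mm=np.sum(dz**6/np.abs(dz).clip(1)**2)
        vert=np.angle(mm)/6   # vertex dir
        out.append((x-R+cx*.5,y-R+cy*.5,vert+np.pi/6))
        flats=[round(((vert+np.pi/6+k*np.pi/3+np.pi/2)%np.pi)-np.pi/2,3) for k in range(3)]
        print('nut',np.round(out[-1][:2],1),'ztop',z,'flat yaws',flats,'area mm2',M['m00']*.25)
    return out
E
python3 - <<'E'
from h import *
st();f=snap('wrist');nuts(f,[(529,178,86),(522,99,86),(432,157,58)])
E
```

```text
t 5.2 [530.1 183.9 235. ] [-3.134 -0.005 -0.096] F [ 0.   0.9 -0. ] op 0.746 q [0.33 0.25 1.77 0.01 1.11 0.42]
nut [535.5 176.2] ztop 86 flat yaws [np.float64(0.688), np.float64(-1.407), np.float64(-0.36)] area mm2 1869.875
nut [527.5 104.6] ztop 86 flat yaws [np.float64(0.135), np.float64(1.182), np.float64(-0.912)] area mm2 2031.125
nut [429.9 160.7] ztop 58 flat yaws [np.float64(0.621), np.float64(-1.474), np.float64(-0.426)] area mm2 1361.5
```

```bash
python3 - <<'E'
from h import *
import h
s=open('h.py').read().replace("m=((hsv[...,2]>200)&(hsv[...,1]<50)).astype(np.uint8)","m=((hsv[...,2]>VT)&(hsv[...,1]<ST)).astype(np.uint8)").replace("def nuts(","VT,ST=228,22\ndef nuts(");open('h.py','w').write(s)
exec(s)
f=snap('wrist')
g=cv2.cvtColor(f['pixels'],cv2.COLOR_RGB2HSV)
for u,v in [(240,183),(272,183),(257,195),(252,232),(275,210),(300,160),(290,240)]: print(u,v,g[v,u])
for VT,ST in [(228,22),(240,15),(245,8)]: nuts(f,[(529,178,86),(522,99,86),(432,157,58)])
E
```

```text
240 183 [ 65   7 234]
272 183 [ 80   7 234]
257 195 [ 78   5 233]
252 232 [20 58 97]
275 210 [ 21  33 183]
300 160 [ 23  28 222]
290 240 [ 20  32 223]
nut [530.4 180.5] ztop 86 flat yaws [np.float64(0.17), np.float64(1.217), np.float64(-0.877)] area mm2 1331.875
nut [519.7 102.7] ztop 86 flat yaws [np.float64(0.765), np.float64(-1.33), np.float64(-0.283)] area mm2 1293.75
nut [430.  160.7] ztop 58 flat yaws [np.float64(0.643), np.float64(-1.451), np.float64(-0.404)] area mm2 1312.125Traceback (most recent call last):
  File "<stdin>", line 8, in <module>
  File "<string>", line 51, in nuts
ValueError: max() iterable argument is empty
```

>>> apply_moves(targets=[[[0.5,0.05,0.35,3,0,0,-8],[0.5,0.05,0.35,7,0,0,-15],[0.5,0.05,0.35,11,0,0,-15],[0.5,0.05,0.35,14.5,0,0,-15],[0.5,0.05,0.35,17.2,0,0,-15],[0.5,0.05,0.35,17.2,0,0,-15],[0.5,0.05,0.35,17.2,0,0,-15],[0.5,0.05,0.35,17.2,0,0,-15]]])

```text
clock: 6.05
eef_pos: [532.0, 182.2, 64.1]
tcp_rot: [-3.136, -0.008, 0.167]
contact_force: [-0.6, 0.7, 1.1]
opening: 0.751
```

```bash
python3 -c "
from h import *
st();to(530.4,180.5,62,.17);f=snap('wrist','w3.png')"
```

```text
t 6.0 [532.  182.2  64.1] [-3.136 -0.008  0.167] F [-0.6  0.7  1.1] op 0.751 q [0.32 0.47 1.9  0.01 0.76 0.15]
(530.4, 180.5, 62) -> [-0.18, 0.14, 0.2] [-0.3, -0.5, -0.2]
```

View pics/w3.png

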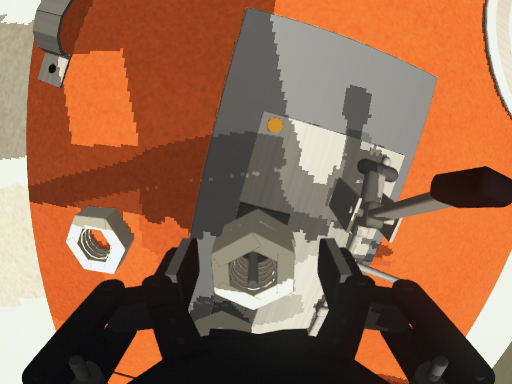

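The nut on post b, at (254,260), sits between the open jaws at x 190 and 330. I'll close on it and lift.

>>> apply_moves(targets=[[[-0.5,-0.2,0.1,0.2,0,0,0],[-1,-0.2,0.1,0.2,0,0,0],[-1,-0.2,0.1,0.2,0,0,0],[-1,-0.2,0.1,0.2,0,0,0],[-1,-0.2,0.1,0.2,0,0,0],[-1,-0.2,0.1,-2,0,0,0],[-1,-0.2,0.1,-5,0,0,0],[-1,-0.2,0.1,-7.5,0,0,0]]], newtons=35)

```text
clock: 6.9
eef_pos: [529.8, 180.2, 140.9]
tcp_rot: [-3.135, -0.009, 0.166]
contact_force: [0.4, -0.0, -0.2]
opening: 0.462
```

```bash
python3 -c "
from h import *
st();to(530,-105,140,.17);f=snap('wrist','w4.png')"
```

```text
t 6.9 [529.8 180.2 140.9] [-3.135 -0.009  0.166] F [ 0.4 -0.  -0.2] op 0.462 q [0.32 0.35 1.86 0.01 0.92 0.15]
(530, -105, 140) -> [-4.7, 28.13, -0.13] [-0.4, -0.5, -0.2]
```

View pics/w4.png

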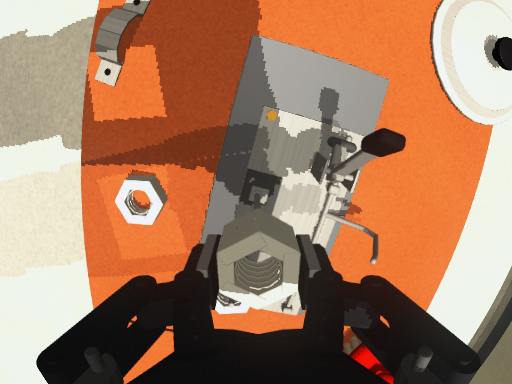

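```bash
python3 -c "
from h import *
f=snap('wrist')
for p in [(529.6,179,50),(529.6,179,96),(529.6,179,68),(529.6,202,68),(529.8,180.2,147),(529.8,180.2,165),(529.8,180.2,129)]: print(p,np.round(proj(f,p)))
sd=snap('side');g=sd['pixels'][:,:,::-1];print(proj(sd,(529,180,150)))
u,v=map(int,proj(sd,(529,180,110)));c=g[v-70:v+60,u-70:u+80];cv2.imwrite('pics/s1.png',cv2.convertScaleAbs(cv2.resize(c,None,fx=4,fy=4,interpolation=2),alpha=1.5))"
```

```text
(529.6, 179, 50) [253. 197.]
(529.6, 179, 96) [253. 217.]
(529.6, 179, 68) [253. 204.]
(529.6, 202, 68) [258. 176.]
(529.8, 180.2, 147) [254. 251.]
(529.8, 180.2, 165) [254. 269.]
(529.8, 180.2, 129) [254. 237.]
(np.float64(244.34930129787801), np.float64(229.65919709285384))
```

View pics/s1.png

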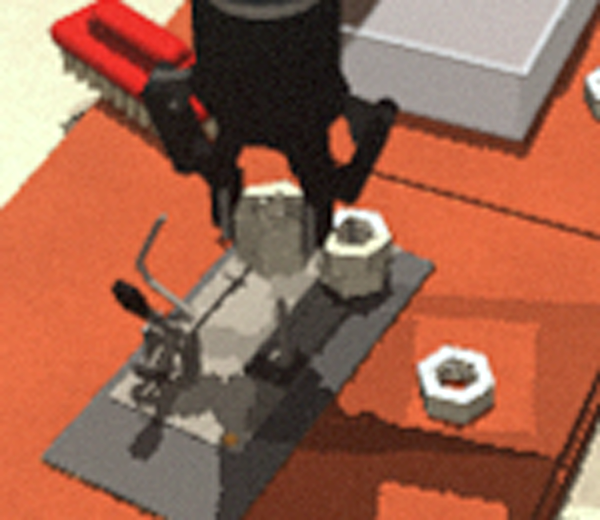

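Both post b nuts came up together: the post is bare and the held hex is twice as tall. I'll carry the pair to the tub.

>>> apply_moves(targets=[[[-1,-0.5,5,0,0,0,0],[-1,-1,10,0,0,0,0],[-1,-1.5,15,0,0,0,0],[-1,-2,20,0,0,0,0],[-1,-2.5,25,0,0,0,0],[-1,-2.9,29.4,0,0,0,0],[-1,-2.9,29.4,0,0,0,0],[-1,-2.9,29.4,0,0,0,0]]], newtons=60)

```text
clock: 7.85
eef_pos: [550.1, -115.0, 137.8]
tcp_rot: [-3.134, -0.011, 0.164]
contact_force: [-0.2, 0.1, -0.3]
opening: 0.454
```

>>> apply_moves(targets=[[[-1,0,0,3,0,0,0],[-1,0,0,6,0,0,0],[-1,0,0,7.6,0,0,0],[-1,0,0,7.6,0,0,0],[0.3,0,0,7.6,0,0,0],[0.3,0,0,7.6,0,0,0],[0.3,0,0,7.6,0,0,0],[0.3,0,0,4,0,0,0]]])

```text
clock: 8.65
eef_pos: [548.0, -113.9, 95.5]
tcp_rot: [-3.132, -0.006, 0.164]
contact_force: [-0.6, -0.7, 0.1]
opening: 0.651
```

```bash
python3 -c "
from h import *
st();to(519.7,102.7,150,-.283)"
```

```text
t 8.7 [ 548.  -113.9   95.5] [-3.132 -0.006  0.164] F [-0.6 -0.7  0.1] op 0.651 q [-0.21  0.42  1.89  0.02  0.83 -0.39]
(519.7, 102.7, 150) -> [0.77, -21.88, -5.23] [-0.6, -0.2, 25.6]
```

>>> apply_moves(targets=[[[0.5,0,0,-5,0,0,0],[0.5,0,0,-10,0,0,8],[0.5,0.2,-5,-10.5,0,0,16],[0.5,0.4,-10,-10.5,0,0,24],[0.5,0.6,-15,-10.5,0,0,25.6],[0.5,0.8,-20,-10.5,0,0,25.6],[0.5,0.8,-21.9,-10.5,0,0,25.6],[0.5,0.8,-21.9,-10.5,0,0,25.6]]])

```text
clock: 9.45
eef_pos: [519.5, 105.2, 203.7]
tcp_rot: [-3.129, -0.002, -0.28]
contact_force: [-0.8, 0.8, 0.1]
opening: 0.752
```

```bash
python3 -c "
from h import *
st();f=snap('wrist','w5.png');o=nuts(f,[(520,102,86),(430,160,58)])
to(o[0][0],o[0][1],62,-.283)
sc=snap('scene');a=sc['pixels'][180:290,140:280,::-1];cv2.imwrite('pics/sc5.png',cv2.convertScaleAbs(cv2.resize(a,None,fx=4,fy=4,interpolation=2),alpha=1.4))"
```

```text
t 9.4 [519.5 105.2 203.7] [-3.129e+00 -2.000e-03 -2.800e-01] F [-0.8  0.8  0.1] op 0.752 q [0.19 0.23 1.87 0.01 1.03 0.46]
nut [519.6 102.1] ztop 86 flat yaws [np.float64(0.744), np.float64(-1.35), np.float64(-0.303)] area mm2 1262.0
nut [418.6 173.3] ztop 58 flat yaws [np.float64(0.231), np.float64(1.278), np.float64(-0.817)] area mm2 89.125
(519.6199650026413, 102.06753499735869, 62) -> [-0.0, 0.33, 14.15] [-0.7, -0.1, 0.2]
```

View pics/sc5.png

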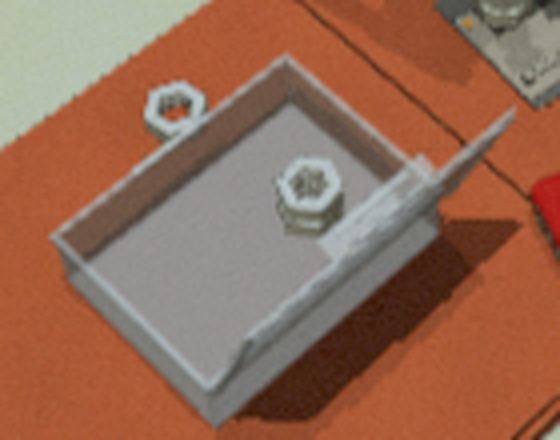

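Two nuts stand stacked in the tub at (308,195). Next is post a.

>>> apply_moves(targets=[[[0.5,0,0.3,4,0,0,0],[0.5,0,0.3,8,0,0,0],[0.5,0,0.3,12,0,0,0],[0.5,0,0.3,14.2,0,0,0],[0.5,0,0.3,14.4,0,0,0],[0.5,0,0.3,14.4,0,0,0],[0.5,0,0.3,14.4,0,0,0],[0.5,0,0.3,14.4,0,0,0]]])

```text
clock: 10.35
eef_pos: [521.0, 101.1, 60.9]
tcp_rot: [-3.129, -0.004, -0.282]
contact_force: [-0.4, 0.3, -0.4]
opening: 0.746
```

>>> apply_moves(targets=[[[-0.5,0,0,0,0,0,0],[-1,0,0,0,0,0,0],[-1,0,0,0,0,0,0],[-1,0,0,0,0,0,0],[-1,0,0,0,0,0,0],[-1,0,0,-2.5,0,0,0],[-1,0,0,-5.5,0,0,0],[-1,0,0,-8,0,0,0]]], newtons=40)

```text
clock: 11.15
eef_pos: [520.6, 100.3, 142.6]
tcp_rot: [-3.129, -0.005, -0.281]
contact_force: [0.5, -0.4, -0.4]
opening: 0.481
```

```bash
python3 -c "
from h import *
st();to(550,-175,142);
sd=snap('side');g=sd['pixels'][:,:,::-1]
u,v=map(int,proj(sd,(520,102,110)));c=g[v-60:v+60,u-70:u+70];cv2.imwrite('pics/s2.png',cv2.convertScaleAbs(cv2.resize(c,None,fx=4,fy=4,interpolation=2),alpha=1.5))"
```

```text
t 11.2 [520.6 100.3 142.6] [-3.129 -0.005 -0.281] F [ 0.5 -0.4 -0.4] op 0.481 q [0.18 0.31 1.92 0.01 0.9  0.46]
(550, -175, 142) -> [10.47, 25.63, -0.22] [0.0, 0.0, 0.0]
```

View pics/s2.png

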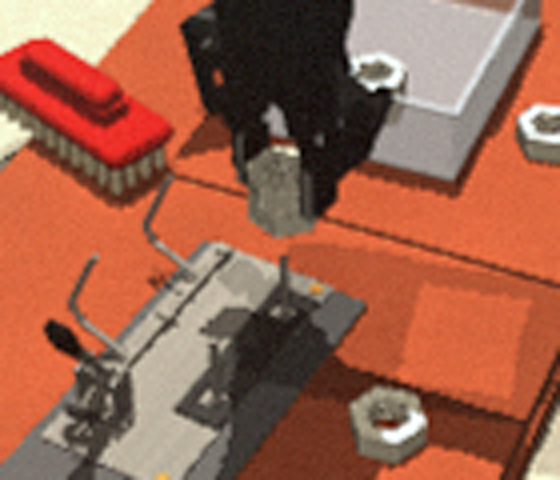

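Both posts are bare and the post a pair is held. I'll carry it over to the tub.

>>> apply_moves(targets=[[[-1,1.8,4.4,0,0,0,0],[-1,3.6,8.8,0,0,0,0],[-1,5.4,13.3,0,0,0,0],[-1,7.2,17.7,0,0,0,0],[-1,9,22.2,0,0,0,0],[-1,10.7,26.6,0,0,0,0],[-1,10.7,26.6,0,0,0,0],[-1,10.7,26.6,0,0,0,0]]], newtons=60)

```text
clock: 12.0
eef_pos: [551.4, -185.5, 143.3]
tcp_rot: [-3.126, -0.01, -0.284]
contact_force: [-0.3, 0.3, -0.8]
opening: 0.462
```

>>> apply_moves(targets=[[[-1,0,0,3,0,0,0],[-1,0,0,6,0,0,0],[-1,0,0,7.8,0,0,0],[-1,0,0,7.8,0,0,0],[0.3,0,0,7.8,0,0,0],[0.3,0,0,7.8,0,0,0],[0.3,0,0,7.8,0,0,0],[0.3,0,0,3,0,0,0]]])

```text
clock: 12.8
eef_pos: [548.5, -183.8, 109.5]
tcp_rot: [-3.126, -0.001, -0.284]
contact_force: [0.7, -0.5, -1.1]
opening: 0.648
```

```bash
python3 -c "
from h import *
st();to(427,-60,230,-.28)"
```

```text
t 12.8 [ 548.5 -183.8  109.5] [-3.126e+00 -1.000e-03 -2.840e-01] F [ 0.7 -0.5 -1.1] op 0.648 q [-0.34  0.42  1.84  0.02  0.88 -0.06]
(427, -60, 230) -> [-15.12, -8.68, -11.92] [-0.9, -0.1, -0.2]
```

>>> apply_moves(targets=[[[0.5,0,0,-5,0,0,0],[0.5,-2,-0.5,-9,0,0,0],[0.5,-6,-1,-11,0,0,0],[0.5,-10,-1.5,-11,0,0,0],[0.5,-13.2,-2,-11,0,0,0],[0.5,-13.2,-2,-11,0,0,0],[0.5,-13.2,-2,-11,0,0,0]]])

```text
clock: 13.5
eef_pos: [427.2, -129.4, 220.9]
tcp_rot: [-3.126, -0.004, -0.284]
contact_force: [1.1, -0.1, 0.4]
opening: 0.748
```

```bash
python3 -c "
from h import *
st();f=snap('wrist','w6.png');o=nuts(f,[(427,-131,58)]);x,y,t=o[0]
for a in [t+k*np.pi/3 for k in range(-3,4)]:
  if abs(a)<3: print(a.round(3)); to(x,y,46,a)
"
```

```text
t 13.5 [ 427.2 -129.4  220.9] [-3.126 -0.004 -0.284] F [ 1.1 -0.1  0.4] op 0.748 q [-0.31  0.08  2.01  0.02  1.05 -0.04]Traceback (most recent call last):
  File "<string>", line 3, in <module>
    st();f=snap('wrist','w6.png');o=nuts(f,[(427,-131,58)]);x,y,t=o[0]
                                    ~~~~^^^^^^^^^^^^^^^^^^^
  File "h.py", line 51, in nuts
    c=max(cs,key=cv2.contourArea);h=cv2.convexHull(c)
ValueError: max() iterable argument is empty
```

View pics/w6.png

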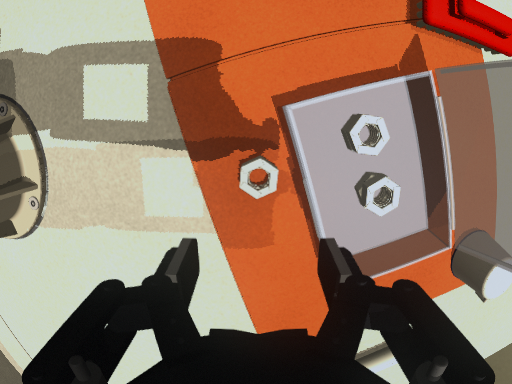

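Both stacks stand in the tub, at (367,133) and (380,195). The loose nut is at (258,177), in slight shade, so I'll loosen the mask.

```bash
python3 -c "
import h
from h import *
f=snap('wrist');hs=cv2.cvtColor(f['pixels'],cv2.COLOR_RGB2HSV);print(hs[163,262],hs[190,258],hs[178,243],proj(f,(427,-131,58)))
for h.VT,h.ST in ((120,90),(160,60),(190,60)):
  try: o=nuts(f,[(427,-131,58)]);x,y,t=o[0]
  except Exception as e: print(e)
for a in [t+k*np.pi/3 for k in range(-3,4)]:
  if abs(a)<2: print(a.round(3)); to(x,y,46,a)
"
```

```text
[ 70  11 214] [ 26  28 157] [ 64  10 213] (np.float64(257.2106214785053), np.float64(177.64194087556362))
nut [ 427.3 -132. ] ztop 58 flat yaws [np.float64(0.687), np.float64(-1.407), np.float64(-0.36)] area mm2 1415.625
nut [ 427.3 -132.1] ztop 58 flat yaws [np.float64(0.667), np.float64(-1.428), np.float64(-0.38)] area mm2 1355.125
nut [ 427.3 -132.3] ztop 58 flat yaws [np.float64(0.688), np.float64(-1.407), np.float64(-0.359)] area mm2 1312.0
-1.407
(427.2563833841463, -132.3071487550813, 46) -> [-0.06, 0.54, 17.44] [-0.9, 0.4, 64.3]
-0.359
(427.2563833841463, -132.3071487550813, 46) -> [-0.06, 0.54, 17.44] [-0.9, -0.1, 4.3]
0.688
(427.2563833841463, -132.3071487550813, 46) -> [-0.06, 0.54, 17.44] [-0.8, -0.6, -55.7]
1.735
(427.2563833841463, -132.3071487550813, 46) -> [-0.06, 0.54, 17.44] [-0.4, -1.0, -115.7]
```

>>> apply_moves(targets=[[[0.5,-0.1,0.5,2,-0.9,0.4,8],[0.5,-0.1,0.5,4,-0.9,0.4,16],[0.5,-0.1,0.5,6,-0.9,0.4,24],[0.5,-0.1,0.5,8,-0.9,0.4,32],[0.5,-0.1,0.5,9,-0.9,0.4,40],[0.5,-0.1,0.5,9,-0.9,0.4,48],[0.5,-0.1,0.5,9,-0.9,0.4,56],[0.5,-0.1,0.5,9,-0.9,0.4,64]]])

```text
clock: 14.4
eef_pos: [427.5, -133.5, 130.0]
tcp_rot: [-3.141, -0.0, -1.407]
contact_force: [0.5, 0.5, 0.6]
opening: 0.752
```

```bash
python3 -c "
import h
from h import *
h.VT,h.ST=180,60
st();f=snap('wrist','w7.png');o=nuts(f,[(427,-131,58)]);x,y,t=o[0]
to(x,y,46,-1.407)
"
```

```text
t 14.4 [ 427.5 -133.5  130. ] [-3.141 -0.    -1.407] F [0.5 0.5 0.6] op 0.752 q [-0.31  0.22  2.09 -0.    0.83  1.1 ]
nut [ 438.6 -131.2] ztop 58 flat yaws [np.float64(0.096), np.float64(1.143), np.float64(-0.951)] area mm2 484.75
(438.62098160563863, -131.2282104177411, 46) -> [-0.06, -1.12, 8.41] [-0.0, -0.0, -0.5]
```

>>> apply_moves(targets=[[[0.5,-0.1,0,4,0,0,0],[0.5,-0.1,0,7.5,0,0,0],[0.5,-0.1,0,8.4,0,0,0],[0.5,-0.1,0,8.4,0,0,0],[-1,-0.1,0,8.4,0,0,0],[-1,-0.1,0,8.4,0,0,0],[-1,-0.1,0,8.4,0,0,0],[-1,-0.1,0,8.4,0,0,0]]], newtons=40)

```text
clock: 15.25
eef_pos: [428.7, -133.0, 47.5]
tcp_rot: [-3.138, -0.002, -1.415]
contact_force: [-0.7, 0.2, 8.8]
opening: 0.455
```

>>> apply_moves(targets=[[[-1,0,0,-2,0,0,0],[-1,0,0,-5,0,0,0],[-1,0,0,-8.5,0,0,0],[-1,0,0,-8.5,0,0,0]]], newtons=60)

```text
clock: 15.65
eef_pos: [431.4, -133.8, 137.1]
tcp_rot: [-3.131, -0.006, -1.415]
contact_force: [0.7, -0.3, 0.1]
opening: 0.446
```

```bash
python3 -c "
from h import *
st();to(505,-225,130)
f=snap('wrist','w8.png')
"
```

```text
t 15.7 [ 431.4 -133.8  137.1] [-3.131 -0.006 -1.415] F [ 0.7 -0.3  0.1] op 0.446 q [-0.3   0.2   2.09 -0.    0.84  1.11]
(505, -225, 130) -> [10.15, -5.85, 0.83] [0.0, 0.0, 0.0]
```

View pics/w8.png

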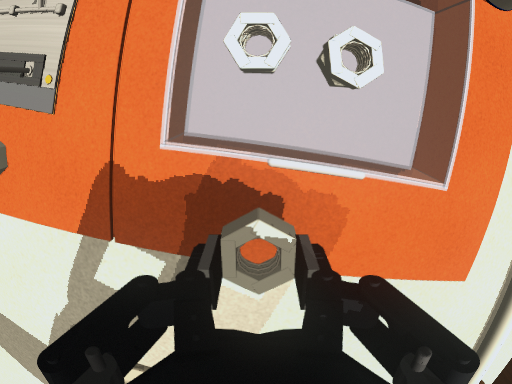

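The nut is held at (258,250). I'll put it into the front-right part of the tub.

>>> apply_moves(targets=[[[-1,4,-2.8,0,0,0,0],[-1,8,-5.6,0,0,0,0],[-1,9.2,-6.5,0,0,0,0],[-1,9.2,-6.5,0,0,0,0],[-1,9.2,-6.5,3,0,0,0],[-1,9.2,-6.5,6,0,0,0],[-1,9.2,-6.5,6.2,0,0,0],[-1,9.2,-6.5,6.2,0,0,0]]])

```text
clock: 16.5
eef_pos: [507.9, -213.4, 73.6]
tcp_rot: [-3.136, -0.003, -1.414]
contact_force: [0.6, 0.0, 0.1]
opening: 0.445
```

>>> apply_moves(targets=[[[0.2,0,0,0,0,0,0],[0.2,0,0,0,0,0,0],[0.2,0,0,0,0,0,0],[0.2,0,0,-5,0,0,0],[0.3,0,0,-10,0,0,0],[0.5,0,0,-13,0,0,0],[0.5,0,0,-13,0,0,0]]])

```text
clock: 17.2
eef_pos: [509.8, -214.3, 209.1]
tcp_rot: [-3.128, -0.008, -1.414]
contact_force: [-0.1, 0.3, -0.2]
opening: 0.75
```

```bash
python3 -c "
from h import *
import h
h.VT,h.ST=80,60
st();to(430,150,220,-.4)
for n,z in (('scene',58),('side',58)):
    f=snap(n,n+'9.png');print(n,proj(f,(430,160.7,58)))
    try: nuts(f,[(430,160.7,58)])
    except Exception as e: print(e)
"
```

```text
t 17.2 [ 509.8 -214.3  209.1] [-3.128 -0.008 -1.414] F [-0.1  0.3 -0.2] op 0.75 q [-0.4   0.26  1.82  0.    1.05  1.01]
(430, 150, 220) -> [-37.22, 2.19, -1.4] [-0.5, -0.8, -58.1]
scene (np.float64(258.3367448995412), np.float64(151.59459485699244))
nut [431.  157.9] ztop 58 flat yaws [np.float64(0.522), np.float64(1.569), np.float64(-0.525)] area mm2 1534.75
side (np.float64(288.5329666099705), np.float64(265.61437464084327))
nut [430.8 160.2] ztop 58 flat yaws [np.float64(0.659), np.float64(-1.436), np.float64(-0.389)] area mm2 1456.875
```

>>> apply_moves(targets=[[[0.5,-5,0,-1,0,0,-8],[0.5,-10,0.5,-1,0,0,-16],[0.5,-15,0.5,-1,0,0,-24],[0.5,-20,1,-1,0,0,-32],[0.5,-25,1,-1,0,0,-40],[0.5,-30,1.5,-1,0,0,-48],[0.5,-35,2,-1,-0.5,-0.8,-56],[0.5,-38.2,2.1,0,-0.5,-0.8,-58]]])

```text
clock: 18.1
eef_pos: [425.8, 163.2, 202.4]
tcp_rot: [-3.142, 0.008, -0.396]
contact_force: [0.5, 0.2, -0.6]
opening: 0.748
```

```bash
python3 -c "
from h import *
import h
st();f=snap('wrist','w10.png')
for h.VT,h.ST in ((150,60),(190,60),(220,25)):
    try: x,y,t=nuts(f,[(430,160.7,58)])[0];to(x,y,46,-.4)
    except Exception as e: print(e)
"
```

```text
t 18.1 [425.8 163.2 202.4] [-3.142  0.008 -0.396] F [ 0.5  0.2 -0.6] op 0.748 q [0.36 0.12 2.01 0.01 1.02 0.75]
nut [429.8 160.2] ztop 58 flat yaws [np.float64(0.603), np.float64(-1.491), np.float64(-0.444)] area mm2 1338.875
(429.84903370366914, 160.23532194317366, 46) -> [0.87, 0.31, 15.44] [-0.0, 0.6, 0.2]
nut [429.7 159.9] ztop 58 flat yaws [np.float64(0.609), np.float64(-1.486), np.float64(-0.439)] area mm2 1303.375
(429.6855918928423, 159.86767366772162, 46) -> [0.87, 0.35, 15.44] [-0.0, 0.6, 0.2]
nut [444.4 154.4] ztop 58 flat yaws [np.float64(0.605), np.float64(-1.49), np.float64(-0.443)] area mm2 134.0
(444.43765547263683, 154.40973258706467, 46) -> [2.44, 0.29, 15.42] [-0.0, 0.6, 0.2]
```

>>> apply_moves(targets=[[[0.5,0.9,0.3,4,0,0.6,2],[0.5,0.9,0.3,8,0,0.6,2],[0.5,0.9,0.3,12,0,0.6,2],[0.5,0.9,0.3,15,0,0.6,2],[0.5,0.9,0.3,15.4,0,0.6,2],[0.5,0.9,0.3,15.4,0,0.6,2],[0.5,0.9,0.3,15.4,0,0.6,2]]])

```text
clock: 18.85
eef_pos: [430.8, 160.4, 47.2]
tcp_rot: [-3.141, -0.001, -0.431]
contact_force: [0.3, -1.2, -0.1]
opening: 0.75
```

>>> apply_moves(targets=[[[-1,0,0,0,0,0,0],[-1,0,0,0,0,0,0],[-1,0,0,0,0,0,0],[-1,0,0,0,0,0,0],[-1,0,0,0,0,0,0],[-1,0,0,-3,0,0,0],[-1,0,0,-6,0,0,0],[-1,0,0,-9,0,0,0]]], newtons=40)

```text
clock: 19.65
eef_pos: [430.7, 160.4, 139.1]
tcp_rot: [-3.14, -0.001, -0.432]
contact_force: [-0.1, 0.7, 0.4]
opening: 0.45
```

```bash
python3 -c "
from h import *
st();to(512,-112,137,-1.4);to(555,-235,137,0)
"
```

```text
t 19.6 [430.7 160.4 139.1] [-3.14e+00 -1.00e-03 -4.32e-01] F [-0.1  0.7  0.4] op 0.45 q [ 0.35  0.22  2.06 -0.    0.86  0.78]
(512, -112, 137) -> [18.77, 21.34, 0.21] [-0.1, -0.0, 55.5]
(555, -235, 137) -> [27.82, 30.71, 0.21] [-0.0, -0.1, -24.7]
```

>>> apply_moves(targets=[[[-1,3.3,3.6,0,0,0,-6],[-1,6.6,7.2,0,0,0,-12],[-1,9.9,10.8,0,0,0,-18],[-1,13.2,14.4,0,0,0,-24],[-1,16.5,18,0,0,0,-24.7],[-1,19.8,21.6,0,0,0,-24.7],[-1,23.1,25.2,0,0,0,-24.7],[-1,26.4,28.8,0,0,0,-24.7]]], newtons=60)

```text
clock: 20.45
eef_pos: [550.7, -213.9, 140.3]
tcp_rot: [3.142, -0.004, -0.001]
contact_force: [1.2, 0.5, 0.2]
opening: 0.438
```

```bash
python3 -c "
from h import *
st();to(560,-236,74,0)
f=snap('wrist','w11.png')
"
```

```text
t 20.4 [ 550.7 -213.9  140.3] [ 3.142e+00 -4.000e-03 -1.000e-03] F [1.2 0.5 0.2] op 0.438 q [-0.37  0.4   1.79  0.    0.95 -0.37]
(560, -236, 74) -> [0.91, 2.2, 6.64] [0.0, -0.2, -0.0]
```

View pics/w11.png

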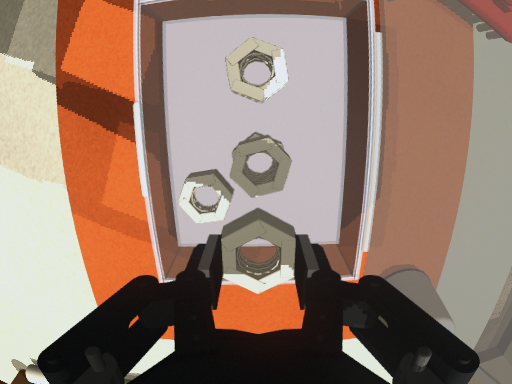

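The held nut is over the rear-right part, and there are two stacks and a single nut already in the tub. I'll lower and release it.

>>> apply_moves(targets=[[[-1,1.6,2,0,0,0,0],[-1,1.6,2,3,0,0,0],[-1,1.6,2,6,0,0,0],[-1,1.6,2,6.6,0,0,0],[-1,1.6,2,6.6,0,0,0],[0.2,1.6,2,6.6,0,0,0],[0.2,1.6,2,6.6,0,0,0],[0.2,1.6,2,6.6,0,0,0]]])

```text
clock: 21.3
eef_pos: [570.1, -240.9, 75.6]
tcp_rot: [3.137, -0.008, -0.002]
contact_force: [0.3, 0.3, -0.5]
opening: 0.599
```

>>> apply_moves(targets=[[[0.2,0,0,-3,0,0,0],[0.2,0,0,-7,0,0,0],[-0.5,0,0,-12,0,0,0],[-1,0,0,-17,0,0,0],[-1,0,0,-20,0,0,0],[-1,0,0,-20,0,0,0],[-1,0,0,-20,0,0,0]]])

```text
clock: 22.0
eef_pos: [568.4, -240.2, 275.9]
tcp_rot: [3.136, -0.009, -0.002]
contact_force: [0.2, 0.1, -0.4]
opening: 0.0
```

```bash
python3 -c "
from h import *
st();f=snap('wrist','w12.png')
sd=snap('side','side12.png');sc=snap('scene','scene12.png')
hs=cv2.cvtColor(f['pixels'],cv2.COLOR_RGB2HSV)
# expected lid front edge at stop 1.9
for a in (1.9,1.57):
  p=np.array([629+157*np.cos(np.pi-a)*1,-165,101+157*np.sin(a)]);print(a,p.round(),np.round(proj(sc,p)),np.round(proj(sd,p)))
A=sc['pixels'][185:290,145:275,::-1];B=sd['pixels'][85:215,225:350,::-1]
A=cv2.resize(A,None,fx=3,fy=3,interpolation=2);B=cv2.resize(B,None,fx=3,fy=3,interpolation=2)
im=np.zeros((600,765,3),np.uint8);im[:315,:390]=A;im[:390,390:]=B
w=f['pixels'][:,:,::-1];im[315:600,:380]=cv2.resize(w,(380,285))
cv2.imwrite('pics/c12.png',cv2.convertScaleAbs(im,alpha=1.3))
"
```

```text
t 22.0 [ 568.4 -240.2  275.9] [ 3.136e+00 -9.000e-03 -2.000e-03] F [ 0.2  0.1 -0.4] op 0.0 q [-0.4   0.3   1.61 -0.    1.22 -0.4 ]
1.9 [ 680. -165.  250.] [235. 234.] [249. 108.]
1.57 [ 629. -165.  258.] [220. 218.] [266. 108.]
```

View pics/c12.png

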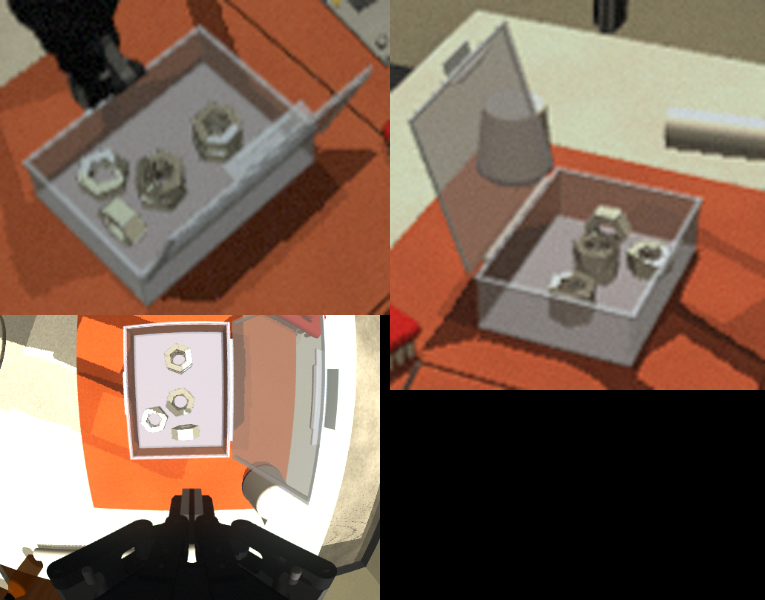

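All six nuts are in the tub; the last leans on edge but is well below the rim. The lid stands at its 1.9 stop. I'll go behind it with shut fingers and push it over.

>>> apply_moves(targets=[[[-1,0,0,-3.5,0,0,0],[-1,3,-1.5,-3.5,0,0,0],[-1,7,-3,-3.5,0,0,0],[-1,11,-5,-3.5,0,0,0],[-1,15,-7,-3.5,0,0,0],[-1,18,-7.5,-3.5,0,0,0],[-1,18,-7.5,-3.5,0,0,0],[-1,18,-7.5,-3.5,0,0,0]]])

```text
clock: 22.95
eef_pos: [747.0, -164.6, 306.7]
tcp_rot: [3.138, -0.001, -0.001]
contact_force: [-0.7, -0.4, -0.7]
opening: 0.003
```

>>> apply_moves(targets=[[[-1,0,0,3,0,0,0],[-1,0,0,6,0,0,0],[-1,0,0,7.5,0,0,0],[-1,0,0,7.5,0,0,0],[-1,-1.5,0,7.5,0,0,0],[-1,-3,0,7.5,0,0,0],[-1,-4.5,0,7.5,0,0,0],[-1,-5.5,0,7.5,0,0,0]]])

```text
clock: 23.75
eef_pos: [691.7, -165.3, 233.7]
tcp_rot: [3.138, -0.004, -0.002]
contact_force: [0.9, -0.3, 0.2]
opening: -0.003
```

```bash
python3 -c "
from h import *
st()"
```

```text
t 23.8 [ 691.7 -165.3  233.7] [ 3.138e+00 -4.000e-03 -2.000e-03] F [ 0.9 -0.3  0.2] op -0.003 q [-0.24  0.48  1.43 -0.    1.22 -0.23]
```

Next I'll push towards −x.

>>> apply_moves(targets=[[[-1,-1,0,0,0,0,0],[-1,-2,0,0,0,0,0],[-1,-3,0,0,0,0,0],[-1,-4,0,0,0,0,0],[-1,-5,0,0,0,0,0],[-1,-6,0,0,0,0,0],[-1,-7,0,0,0,0,0],[-1,-8,0,0,0,0,0]]])

```text
clock: 24.55
eef_pos: [611.4, -165.3, 234.3]
tcp_rot: [3.137, -0.005, -0.002]
contact_force: [-0.7, 1.2, 0.0]
opening: 0.003
```

>>> apply_moves(targets=[[[-1,-1,0,0,0,0,0],[-1,-2,0,0,0,0,0],[-1,-3,0,0,0,0,0],[-1,-3.5,0,0,0,0,0],[-1,-3,0,-2,0,0,0],[-1,-1,0,-6,0,0,0],[-1,-1,0,-8,0,0,0],[-1,-1,0,-8,0,0,0]]])

```text
clock: 25.35
eef_pos: [602.8, -165.4, 317.7]
tcp_rot: [3.136, -0.01, -0.002]
contact_force: [0.2, 0.5, -0.5]
opening: -0.001
```

```bash
python3 -c "
from h import *
st()"
```

```text
t 25.4 [ 602.8 -165.4  317.7] [ 3.136e+00 -1.000e-02 -2.000e-03] F [ 0.2  0.5 -0.5] op -0.001 q [-0.27  0.28  1.54 -0.    1.31 -0.27]
```

>>> apply_moves(targets=[[[-1,-3,0,0,0,0,0],[-1,-6,0,0,0,0,0],[-1,-9,0,0,0,0,0],[-1,-12,0,0,0,0,0],[-1,-12,0,0,0,0,0],[-1,-12,0,0,0,0,0],[-1,-12,0,0,0,0,0],[-1,-12,0,0,0,0,0]]])

```text
clock: 26.15
eef_pos: [483.6, -165.2, 316.1]
tcp_rot: [3.136, -0.01, -0.001]
contact_force: [-0.1, -0.6, 0.3]
opening: -0.001
```

>>> apply_moves(targets=[[[-1,0,0,0,0,0,0],[-1,0,0,0,0,0,0],[-1,0,0,0,0,0,0],[-1,0,0,0,0,0,0],[-1,0,0,0,0,0,0],[-1,0,0,0,0,0,0],[-1,0,0,0,0,0,0],[-1,0,0,0,0,0,0]]])

```text
clock: 26.95
eef_pos: [483.6, -165.2, 316.1]
tcp_rot: [3.136, -0.01, -0.001]
contact_force: [0.0, 0.1, -0.1]
opening: 0.002
```

>>> apply_moves(targets=[[[-1,0,0,0,0,0,0],[-1,0,0,0,0,0,0],[-1,0,0,0,0,0,0],[-1,0,0,0,0,0,0],[-1,0,0,0,0,0,0],[-1,0,0,0,0,0,0],[-1,0,0,0,0,0,0],[-1,0,0,0,0,0,0]]])

```text
clock: 27.75
eef_pos: [483.5, -165.2, 316.1]
tcp_rot: [3.136, -0.01, -0.001]
contact_force: [-0.2, 0.8, -0.1]
opening: 0.003
```

```bash
python3 -c "
from h import *
st();to(486,-165,125,0)
sd=snap('side','side13.png');
p=cv2.imread('pics/side12.png').astype(int);q=cv2.imread('pics/side13.png').astype(int)
d=np.abs(p-q).sum(2)[85:215,225:350];print('changed upper (lid up area)',(d[:60,:50]>40).sum(),'tub',(d[60:]>40).sum())"
```

```text
t 27.8 [ 483.5 -165.2  316.1] [ 3.136e+00 -1.000e-02 -1.000e-03] F [-0.2  0.8 -0.1] op 0.003 q [-0.33  0.09  1.78 -0.    1.26 -0.33]
(486, -165, 125) -> [0.05, -0.12, 19.11] [0.3, -0.6, -0.1]
changed upper (lid up area) 1265 tub 4150
```

>>> apply_moves(targets=[[[-1,0.1,0,5,0,-0.6,0],[-1,0.1,0,10,0,-0.6,0],[-1,0.1,0,15,0,-0.6,0],[-1,0.1,0,18.5,0,-0.6,0],[-1,0.1,0,18.8,0,-0.6,0],[-1,0.1,0,18.8,0,-0.6,0]]])

```text
clock: 28.4
eef_pos: [486.4, -166.2, 128.3]
tcp_rot: [3.137, 0.002, -0.001]
contact_force: [0.6, -0.6, 0.5]
opening: -0.0
```

>>> apply_moves(targets=[[[-1,0,0,0.3,0,0,0],[-1,0,0,0.6,0,0,0],[-1,0,0,0.9,0,0,0],[-1,0,0,1.2,0,0,0],[-1,0,0,1.4,0,0,0],[-1,0,0,1.6,0,0,0],[-1,0,0,1.8,0,0,0]]])

```text
clock: 29.1
eef_pos: [486.4, -166.4, 111.1]
tcp_rot: [3.136, 0.002, -0.001]
contact_force: [-5.5, 1.2, 17.1]
opening: 0.004
```

```bash
python3 -c "
from h import *
st()"
```

```text
t 29.1 [ 486.4 -166.4  111.1] [ 3.136e+00  2.000e-03 -1.000e-03] F [-5.5  1.2 17.1] op 0.004 q [-0.33  0.34  1.97 -0.01  0.83 -0.32]
```

>>> apply_moves(targets=[[[-1,0,0,0.2,0,0,0],[-1,0,0,0.3,0,0,0]]])

```text
clock: 29.3
eef_pos: [486.1, -166.3, 108.6]
tcp_rot: [3.137, 0.002, -0.001]
contact_force: [-3.0, 0.5, 6.5]
opening: 0.002
```

>>> apply_moves(targets=[[[-1,0,0,0.2,0,0,0],[-1,0,0,0.3,0,0,0]]])

```text
clock: 29.5
eef_pos: [486.1, -166.4, 105.5]
tcp_rot: [3.137, 0.002, -0.001]
contact_force: [-0.1, 0.1, -0.6]
opening: 0.002
```

```bash
python3 -c "
from h import *
st()"
```

```text
t 29.5 [ 486.1 -166.4  105.5] [ 3.137e+00  2.000e-03 -1.000e-03] F [-0.1  0.1 -0.6] op 0.002 q [-0.33  0.35  1.98 -0.01  0.82 -0.32]
```

>>> apply_moves(targets=[[[-1,0,0,0.2,0,0,0],[-1,0,0,0.3,0,0,0],[-1,0,0,0.3,0,0,0]]])

```text
clock: 29.8
eef_pos: [486.3, -166.5, 104.0]
tcp_rot: [3.136, 0.002, -0.001]
contact_force: [-7.4, 2.1, 24.6]
opening: 0.001
```

>>> apply_moves(targets=[[[-1,0,0,-5,0,0,0],[-1,0,0,-10,0,0,0],[-1,0,0,-12,0,0,0],[-1,0,0,-12,0,0,0]]])

```text
clock: 30.2
eef_pos: [488.7, -166.6, 227.5]
tcp_rot: [3.134, -0.004, -0.001]
contact_force: [0.2, -0.1, -0.0]
opening: 0.001
```

```bash
python3 -c "
from h import *
st();to(584,245,230,-.094)"
```

```text
t 30.2 [ 488.7 -166.6  227.5] [ 3.134e+00 -4.000e-03 -1.000e-03] F [ 0.2 -0.1 -0. ] op 0.001 q [-0.33  0.18  1.87 -0.01  1.08 -0.32]
(584, 245, 230) -> [9.48, -41.17, -0.51] [0.4, -0.3, 5.3]
```

The lid gave way below 108 mm and now meets a hard stop at 104–105, so it has snapped. Next is the lever.

>>> apply_moves(targets=[[[-1,1.2,-4.8,0,0,0,3],[-1,2.4,-9.7,0,0,0,5.3],[-1,3.6,-14.5,0,0,0,5.3],[-1,4.7,-19.3,0,0,0,5.3],[-1,5.9,-24,0,0,0,5.3],[-1,7,-29,0,0,0,5.3],[-1,8.2,-34,0,0,0,5.3],[-1,9.3,-38.5,1,0,0,5.3]]])

```text
clock: 31.0
eef_pos: [582.6, 220.5, 214.5]
tcp_rot: [3.135, -0.005, -0.093]
contact_force: [2.0, 0.7, 0.1]
opening: -0.001
```

```bash
python3 -c "
from h import *
st();to(581.5,218,150,-.094)
f=snap('wrist','w14.png');sc=snap('scene','scene14.png');sd=snap('side','side14.png')
for p in [(584.4,248,137.6),(584.4,244,150)]: print(proj(f,p))
hs=cv2.cvtColor(f['pixels'],cv2.COLOR_RGB2HSV)
m=(hs[:250,:,2]<60).astype(np.uint8)
n,l,s,c=cv2.connectedComponentsWithStats(m)
print([(s[i].tolist(),c[i].round().tolist()) for i in range(1,n) if s[i,4]>150])"
```

```text
t 31.0 [582.6 220.5 214.5] [ 3.135 -0.005 -0.093] F [2.  0.7 0.1] op -0.001 q [ 0.36  0.36  1.66 -0.01  1.12  0.46]
(581.5, 218, 150) -> [-0.12, 0.22, 6.45] [0.4, -0.3, 0.0]
(np.float64(256.5277049779461), np.float64(166.48336864042508))
(np.float64(257.05333352800494), np.float64(175.85178274532856))
[([378, 19, 29, 30, 681], [392.0, 34.0]), ([206, 121, 28, 21, 194], [221.0, 130.0]), ([246, 157, 22, 17, 338], [256.0, 165.0])]
```

The thumb pad shows at (256,165), as predicted. I'll descend beside it and sweep it down along its arc.

>>> apply_moves(targets=[[[-1,-0.1,0.2,4,0.4,-0.3,0],[-1,-0.1,0.2,6.4,0.4,-0.3,0],[-1,-0.1,0.2,6.4,0.4,-0.3,0],[-1,-0.1,0.2,6.4,0.4,-0.3,0]]])

```text
clock: 31.55
eef_pos: [580.1, 217.3, 148.1]
tcp_rot: [3.14, 0.004, -0.091]
contact_force: [-0.0, 0.6, 0.7]
opening: 0.001
```

>>> apply_moves(targets=[[[-1,0,-1.3,0.8,0,0,0],[-1,0,-2.3,1.6,0,0,0],[-1,0,-3.2,2.4,0,0,0],[-1,0,-4,3.1,0,0,0],[-1,0,-4.6,3.9,0,0,0],[-1,0,-5.2,4.8,0,0,0],[-1,0,-5.7,5.7,0,0,0],[-1,0,-5.9,6.4,0,0,0]]])

```text
clock: 32.35
eef_pos: [585.9, 276.9, 84.4]
tcp_rot: [3.14, 0.003, -0.091]
contact_force: [0.8, -3.0, 3.3]
opening: 0.004
```

```bash
python3 -c "
from h import *
st();to(587.5,281,72,-.094)"
```

```text
t 32.4 [585.9 276.9  84.4] [ 3.14e+00  3.00e-03 -9.10e-02] F [ 0.8 -3.   3.3] op 0.004 q [0.44 0.55 1.69 0.   0.91 0.53]
(587.5, 281, 72) -> [0.13, -0.42, 1.24] [0.1, 0.2, 0.2]
```

Contact is being held at about 4.5 N, as expected. I'll press it right down.

>>> apply_moves(targets=[[[-1,0.1,-0.2,0.5,0,0,0],[-1,0.1,-0.4,0.9,0,0,0],[-1,0.1,-0.4,1.1,0,0,0],[-1,0.1,-0.4,1.2,0,0,0],[-1,0.1,-0.4,1.2,0,0,0]]])

```text
clock: 32.85
eef_pos: [588.0, 281.7, 74.9]
tcp_rot: [-3.141, 0.001, -0.091]
contact_force: [-4.7, -1.6, 19.4]
opening: 0.001
```

```bash
python3 -c "
from h import *
st()"
```

```text
t 32.9 [588.  281.7  74.9] [-3.141e+00  1.000e-03 -9.100e-02] F [-4.7 -1.6 19.4] op 0.001 q [0.44 0.57 1.68 0.   0.89 0.53]
```

>>> apply_moves(targets=[[[-1,0,0,-4,0,0,0],[-1,0,0,-9,0,0,0],[-1,0,3,-14,0,0,0],[-1,0,7,-19,0,0,0],[-1,-3,11,-22,0,0,0],[-1,-6,14,-22,0,0,0],[-1,-6,14,-22,0,0,0],[-1,-6,14,-22,0,0,0]]])

```text
clock: 33.65
eef_pos: [515.0, 146.7, 296.2]
tcp_rot: [-3.141, -0.001, -0.092]
contact_force: [-0.4, 0.2, -0.7]
opening: -0.002
```

```bash
python3 -c "
from h import *
st();f=snap('wrist','w15.png');sd=snap('side','side15.png');sc=snap('scene','scene15.png')
A=sc['pixels'][105:345,80:400,::-1];B=sd['pixels'][110:350,95:395,::-1];w=f['pixels'][:270,120:400,::-1]
im=np.zeros((600,800,3),np.uint8)
im[:300,:400]=cv2.resize(A,(400,300),interpolation=2);im[:320,400:]=cv2.resize(B,(400,320),interpolation=2)
im[310:600,:300]=cv2.resize(w,(300,290),interpolation=2)
t=sd['pixels'][130:215,240:345,::-1];im[325:600,450:790]=cv2.resize(t,(340,275),interpolation=2)
cv2.imwrite('pics/c15.png',cv2.convertScaleAbs(im,alpha=1.3))"
```

```text
t 33.6 [515.  146.7 296.2] [-3.141e+00 -1.000e-03 -9.200e-02] F [-0.4  0.2 -0.7] op -0.002 q [0.27 0.15 1.75 0.   1.24 0.37]
```

View pics/c15.png

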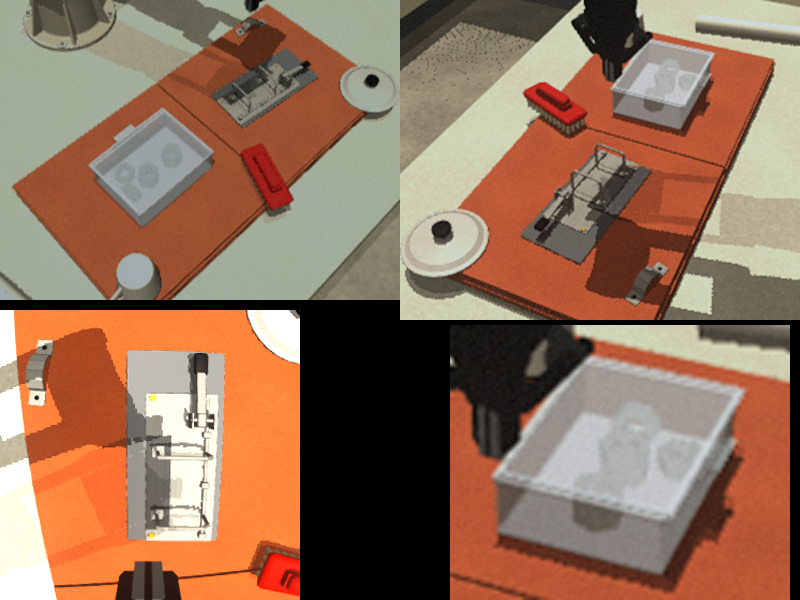

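The lid is flat on the tub with the nuts inside, the lever is down at (200,362) in the wrist view, the arches are on the posts, the strap is in place, and the other items have not moved.

```bash
python3 -c "
from rig import r
print(r.sign_off())"
```

```text
the job is handed in; nothing more can be done
None
```

The job is done and was handed in at about 34 s of robot time.

- **Rings opened:** I pinched the lever's thumb pad and lifted it until the rings sprang open.
- **Nuts:** All six were present and are in the tub. Each post's pair came up together in one grip. The two loose nuts were picked up one at a time, and one of those leans on its edge, below the lid.
- **Lid:** I pushed it over and pressed its front edge. The force peaked at about 17 N and then fell to zero. A second press met a hard stop at 104–105 mm, the height expected for a shut lid.
- **Lever:** I pressed it down along its arc until it stopped at 74.9 mm (74.5 expected). It stayed down after the arm withdrew.

The last pictures from all three cameras show:
- The lid is flat with the nuts inside.
- The lever is down, with the rings closed on bare posts.
- The strap is still in place.
- The brush, pot lid, cup and clip look unmoved. I judged that by eye and did not measure it.

No final check failed. Two nut measurements came out bad from shading or an obstructed view, so I used the earlier clear ones. The 17 N and 25 N presses on the lid were above the 5–10 N stated to be enough to snap it.

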